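Run a steel block under the hold-down press and keep it clamped

TASK

Slide the carrier with the steel block along its guides by the post, fully home against the end stop under the press. Then push the black press knob straight down 14 mm (give or take 3 mm), until the dark ring on its stem meets the top of the collar and the spring foot clamps the block, and finish while still holding it there: do not let the knob up. Leave the two jars and the tub beside the press where they stand.

Things in the scene. Friction and masses are not known exactly. Their poses are not given: they have to be found in the camera images.
- press_axis (a point): Point on the press axis, 37 mm above the bench: the middle of the block's top face when the carrier is home. x is the direction in which the carrier slides in, z up. Along x from here: two guide rails (tops 22 above the bench, inner faces at y = +-43.5) from -132 to +68, end stop with its face at +46 (top 31 above the bench).
- press: The fixed hold-down press; origin on the bench under the press axis, axes as press_axis. Base plate 132 wide, 10 thick, x -140 to +70. A bridge 36 long in x spans the rails over the axis: posts' outer faces at y = +-64, underside 66, top 84 above the bench; on it a dark collar, radius 17, top 92 above the bench.
- knob_top (a point): Centre of the top face of the black mushroom press knob (30 in diameter, flat about 24 across, 16 high) on a 14 mm steel stem sliding straight up and down on the press axis; 132 above the bench when up. A dark ring on the stem is 14 above the collar's top when the knob is up. It springs up when let go.
- press_knob (a joint): How far the knob is pushed down, in m: 0 up, 0.024 at the bottom. It needs about 2 N to start and 4 N at 8 mm; there the rubber foot (28 in diameter) under it meets the block, and a second spring in the foot makes the push rise by about 1 N per mm, from 6 N to some 12 N at 14 mm and 22 N at the bottom.
- nest (a point): Centre of the nest floor on the loose aluminium carrier, 18 above the bench; x as the press's. The carrier is a plate 195 x 84 x 8, from x = -150 to +45 of this point, sliding on the base plate between the rails (1.5 mm play each side), 0.2 to 0.45 kg; its outer end overhangs the base plate. Home: front edge at the end stop, this point within 4 mm of the press axis along x (about 1 mm past it).
- post (a point): Middle of the carrier's upright steel post handle, diameter 18, on the carrier at x = -125 from the nest centre; this point is 46 above the bench, the post's top 73, the carrier's top face 18, a washer of diameter 28 round its foot reaching 21.
- block_center (a point): Centre of the loose steel block, 68 x 68 x 19, 0.55 kg, lying flat in the carrier's nest between low steel lips (5 high, about 2 mm play), its top 37 above the bench.
- gantry: Fixed lamp frame, in the way of the arm: an upright post 20 mm square and 0.7 m tall at x = +70, y = +162 mm of this origin, between the robot's start and the press (pass in front of it, nearer the robot), on a foot bar 20 high that runs along x from -136 to +161; its crossbars are 0.67 m above the bench.
- steel_block: The same steel block; origin at the centre of its underside.
- glass_jar_center (a point): Bystander: middle of a small open glass jar, diameter 39, 42 high, standing on the bench beside the press.
- flux_jar_center (a point): Bystander: middle of a small jar with a screw cap, diameter 50, 57 high, standing on the bench beside the press.
- tub_center (a point): Bystander: point 30 above the bench inside a white tub, diameter 72, with cutters standing in it, 121 high overall.

How it is judged:
By the outcome, as a careful person would: the job done as asked, in the order asked, and still so for the second after the job is handed in, while the arm keeps its last pose, push and grip.
It also fails if it takes over 45 s, if anything falls off the work surface, if the arm or the gripper's body presses on something with over 40 N, if the wrist force passes 120 N, or if a joint passes its speed limit or range.

ROBOT

A 6-joint arm with a two-finger parallel gripper is mounted at the origin on a cart in front of the work surface, level with it; the furniture and walls round the work are solid. World frame = base frame: x ahead of the robot, y to its left, z up, the work surface at z = 0. Lengths are in m, angles in rad, forces in N, time in s.
With the tool pointing down it reaches from about 0.3 to 0.775 m from the base axis. Payload 14.6 kg.
Tool frame: the origin (TCP) lies at the very end of the fingers, on their centre line; the grasp point (between the pads) lies 19 mm behind it (pinch_z is the distance from the TCP to the grasp point, in m); z points along the fingers, y is the direction in which the jaws open and shut (so a half turn about z gives the same grasp; the last joint's range is limited). The gripper opens to 94 mm and grips with 3 to 60 N. Pads are 16 mm wide; open, the fingers measure 119 mm over their backs; the gripper's body (75 mm by 177 mm) begins 78 mm behind the grasp point.
Start: joints at [-1.287, 0.3, 1.521, -0, 1.321, -0.067], TCP at [0.189, -0.516, 0.205] pointing down, gripper open.
Joint ranges: [-3.03, 3.03], [-0.79, 2.21], [0.23, 2.52], [-1.04, 4.18], [0, 3.07], [-2.55, 2.55]. Speed limits (rad/s): [2.22, 2.22, 2.57, 3.14, 3.14, 3.14].

INTERFACE

Orientations are given as [roll, pitch, yaw] about the fixed x, y, z axes, in that order (R = Rz(yaw) Ry(pitch) Rx(roll)).
In Python, from station import get_obs, camera, hand_in, pinch_z gives the robot as it stands.
- The arm moves only by the tool servo_tool, never from a script. Its argument "moves" is a list that holds one entry, the list of rows, each a list of 7 numbers: the turn, a rotation vector about the tool's x, y, z normalised to -1 to 1, where 1 is pi/2 rad, then the shift along the tool's x, y, z normalised to -1 to 1, where 1 is 500 mm, then the closure, from 0 (fully open) to 1 (shut). In form: [[[rx, ry, rz, x, y, z, hand], ...]]. A call has 1 to 12 rows; each row is the pose to reach, as a shift and turn from the pose measured when the call began, along the tool's axes at that moment; what a row does not reach only later rows make up. A row lasts 1/12 s, in which the tool goes at most 41.7 mm and 7.16 degrees, less where a joint would pass 70% of its speed; a pose out of reach is approached as far as the arm can. A call with a number of a shift or a turn outside -1 to 1 is refused whole. A call with a gripper value outside its range is refused whole. The fingers move at their own pace and stop on an object; "squeeze" is the grip in N (left out, the last holds). Time passes only in rows, so rows that repeat a pose let the fingers close. It gives the time, the measured TCP pose, the force and the opening at its end, in the units of the state.
- get_obs(): the state, without advancing time (a new reading comes with each control period).
- camera(name): name is "scene" or "top" or "wrist"; returns a dict with "color" (400x640x3 uint8, red, green, blue), "intrinsics" (3x3 intrinsics, pixels), "rvec" (rotation vector, rad) and "tvec" (3), from world to camera coordinates, as OpenCV has them. Camera axes: x right, y down, z forward; pixel columns grow to the right and rows downward; lengths in m; the calibration is good to about 2 mm. A picture is of the moment at which its call begins. There is no depth.
- hand_in(): hands the job in, once; it reports no verdict.
The state is a dict: "time_s": time; "qpos": joint angles; "joint_vel": joint speeds; "tau": joint torques, N m; "ee_pos": TCP position; "eef_rot": TCP orientation; "force": force on the tool from outside, world axes, zero at the start; "moment": the same for the moment, N m; "grip_width": finger opening in m.
Only numpy, scipy, OpenCV 4.12 (cv2) and the standard library are available. Lean on these libraries where they do the work, as an engineer would, in place of code of your own. Each camera call takes 0.05 s, during which the arm holds its last target.

## Working session

There is one attempt and no reset: what is moved stays moved. The work goes in short steps, Python scripts to look and compute and a tool call to move; the robot and the scene stay as the last step left them, time stands still between calls to the robot, and variables do not carry over. Pictures are saved under pics/ and viewed, and the job is handed in when it is done.

Besides the shell and the picture viewer there is one more tool, called after ">>>" by a JSON object that holds its "op" and its "data". servo_tool: Moves the arm, as the interface text tells. Scaled input: -1 to 1 covers 500 mm each way for a shift and pi/2 rad each way for a turn. Its arguments: {"type":"object","properties":{"moves":{"type":"array"},"squeeze":{"type":"number"}},"required":["moves"]}

```bash
mkdir -p pics; ls; python3 - <<'E'
from station import get_obs, camera, pinch_z
import cv2
print(get_obs(), pinch_z)
for n in ("scene","top","wrist"):
    c=camera(n); cv2.imwrite(f"pics/{n}0.png",c["color"][:,:,::-1]); print(n,c["intrinsics"].tolist(),c["rvec"],c["tvec"])
E
```

```text
pics
{'time_s': 0.0, 'qpos': array([-1.28658444e+00,  3.00482030e-01,  1.52158137e+00, -2.09741698e-05,
        1.32068619e+00, -6.65913957e-02]), 'joint_vel': array([-0.00149893, -0.00064878, -0.00041184, -0.001791  , -0.00164476,
        0.00040106]), 'tau': array([-2.98455932e-03, -5.31811988e+01, -3.52745640e+01,  7.07150088e-02,
        2.43874040e-02, -8.84358724e-05]), 'ee_pos': array([ 0.18893217, -0.51625438,  0.20488021]), 'eef_rot': array([-3.14043693e+00, -5.67143838e-05,  3.50808454e-01]), 'force': array([ 0.15102199, -0.2063164 , -0.10989757]), 'moment': array([ 0.02409091,  0.01473332, -0.01754307]), 'grip_width': 0.0939777234945085} 0.0188
scene [[402.08859577605165, 0.0, 311.70377106171753], [0.0, 402.08859577605165, 195.87882693305133], [0.0, 0.0, 1.0]] [ 0.85393476 -2.65500857  0.92860922] [0.53519676 0.2640399  0.99952512]
top [[390.4580692490894, 0.0, 316.7663975269437], [0.0, 390.4580692490894, 199.77397835698432], [0.0, 0.0, 1.0]] [ 2.15968179 -2.13531097  0.15059368] [0.10197292 0.59186631 0.85943557]
wrist [[327.9412686880002, 0.0, 326.1647535163338], [0.0, 327.9412686880002, 202.3802539261162], [0.0, 0.0, 1.0]] [-2.37770639  1.65964373  0.23925851] [-0.5497861  -0.02985887  0.39183292]
```

View pics/scene0.png

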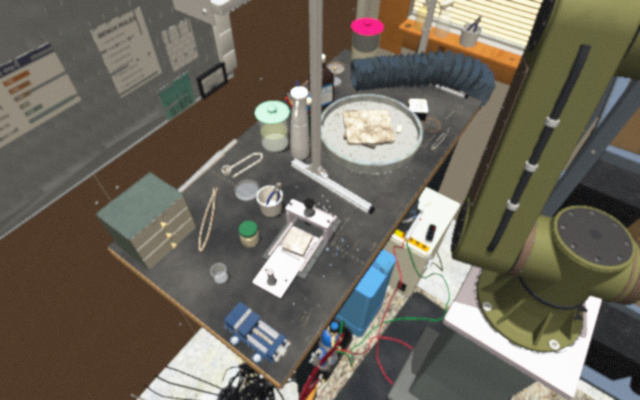

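View pics/top0.png

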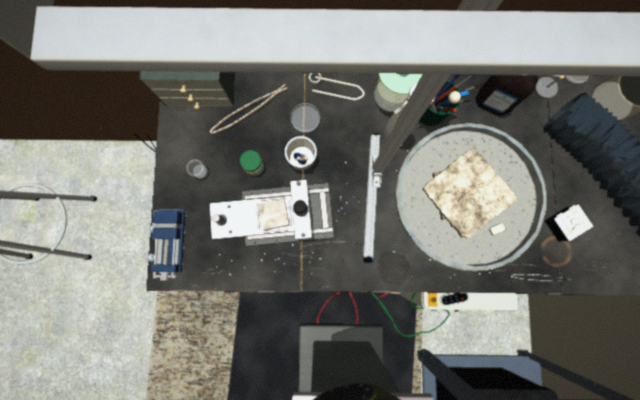

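View pics/wrist0.png

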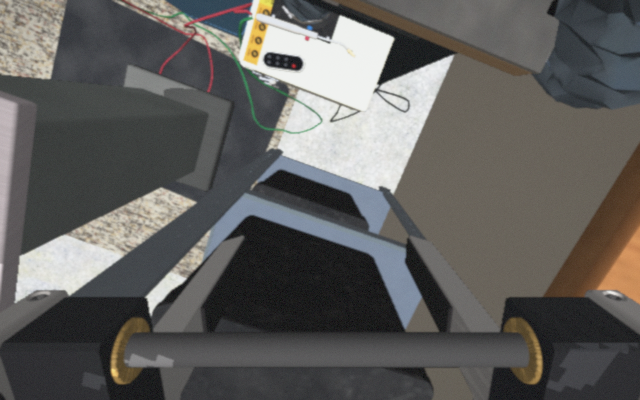

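```bash
python3 - <<'E'
import cv2
t=cv2.imread("pics/top0.png")[130:280,190:350]; cv2.imwrite("pics/topc.png",cv2.resize(t,None,fx=5,fy=5,interpolation=cv2.INTER_CUBIC)[:600*2][:750])
t=cv2.imread("pics/scene0.png")[180:300,230:370]; cv2.imwrite("pics/scenec.png",cv2.resize(t,None,fx=5,fy=5,interpolation=cv2.INTER_CUBIC))
t=cv2.imread("pics/top0.png")[160:275,195:350]; cv2.imwrite("pics/topc.png",cv2.resize(t,None,fx=5,fy=5,interpolation=cv2.INTER_CUBIC))
E
```

```text
(no output)
```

View pics/topc.png

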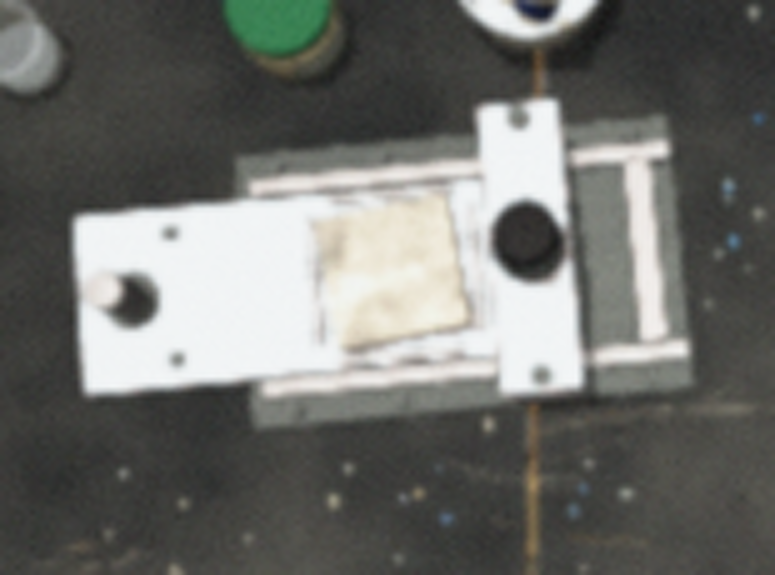

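View pics/scenec.png

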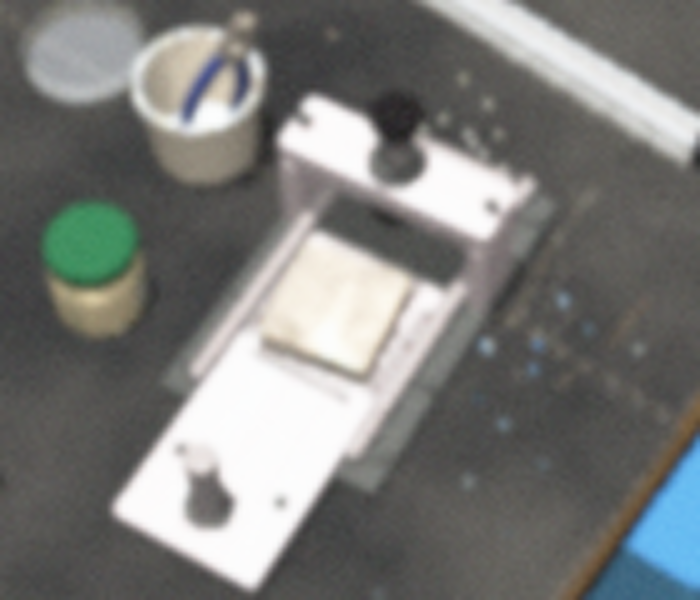

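```bash
cat > fit.py <<'E'
import numpy as np, cv2
from scipy.optimize import least_squares
from station import camera
cs={n:camera(n) for n in("top","scene")}
off={"top":(195,160),"scene":(230,180)}
def proj(n,P):
    c=cs[n]; return cv2.projectPoints(np.array(P,float).reshape(-1,1,3),c["rvec"],c["tvec"],c["intrinsics"],None)[0].reshape(-1,2)
def px(n,u): return np.array(off[n])+(np.array(u)+.5)/5-.5
obs=[("top",(-140,66,10),(237,157)),("top",(-140,-66,10),(255,428)),("top",(70,66,10),(666,117)),("top",(70,-66,10),(692,385)),
("top",(-18,64,84),(476,103)),("top",(18,64,84),(557,98)),("top",(18,-64,84),(584,387)),("top",(-18,-64,84),(502,392)),("top",(0,0,132),(525,237)),
("scene",(-18,64,84),(280,140)),("scene",(18,64,84),(312,95)),("scene",(18,-64,84),(537,183)),("scene",(-18,-64,84),(490,241)),("scene",(-140,-66,10),(375,492)),("scene",(-140,66,10),(165,385))]
car=[("top",(-150,42,18),(74,216)),("top",(-150,-42,18),(85,395)),("top",(-125,0,73),(105,290)),("scene",(-150,42,18),(113,512)),("scene",(-150,-42,18),(255,590)),("scene",(-125,0,73),(200,458))]
def W(p,P): 
    c,s=np.cos(p[2]),np.sin(p[2]); P=np.array(P)/1000
    return np.array([p[0]+c*P[0]-s*P[1],p[1]+s*P[0]+c*P[1],P[2]])
def res(p):
    r=[proj(n,W(p,P))[0]-px(n,u) for n,P,u in obs]
    r+=[proj(n,W(p,np.array(P)+[p[3]*1000,0,0]))[0]-px(n,u) for n,P,u in car]
    return np.array(r).ravel()
if __name__=="__main__":
    s=least_squares(res,[.5,.1,-1.5,-.1],loss="soft_l1")
    p=s.x;print(p);print(res(p).reshape(-1,2).round(1))
    print("post",W(p,(p[3]*1000-125,0,73)),"knob",W(p,(0,0,132)))
E
python3 fit.py
```

```text
[ 0.56457381  0.14315849 -1.46335166 -0.06597637]
[[-0.4 -0.3]
 [-0.2  0.6]
 [ 0.8 -0.6]
 [ 1.3  0.6]
 [ 0.4  0.7]
 [ 0.4  0.2]
 [ 0.4  0. ]
 [ 0.3  0.6]
 [ 0.4 -1.1]
 [-0.6  0.5]
 [-0.   0.3]
 [-3.4  1.6]
 [-0.4 -0.1]
 [-0.1  0.8]
 [-1.1 -0.1]
 [ 0.2  0.3]
 [ 0.1 -0. ]
 [-0.4 -0.1]
 [ 0.   0. ]
 [-0.1 -0.2]
 [ 0.3  0. ]]
post [0.54409388 0.33303357 0.073     ] knob [0.56457381 0.14315849 0.132     ]
```

```bash
cat > h.py <<'E'
import numpy as np
from scipy.spatial.transform import Rotation as R
from station import get_obs
def st():
    o=get_obs(); print(round(o["time_s"],2),o["ee_pos"].round(4),o["eef_rot"].round(3),"F",o["force"].round(1),"g",round(o["grip_width"],4),"q",o["qpos"].round(2)); return o
def row(o,pos,rpy):
    R0=R.from_euler("xyz",o["eef_rot"]); T=R.from_euler("xyz",rpy)
    r=(R0.inv()*T).as_rotvec()/(np.pi/2); d=R0.inv().apply(np.array(pos)-o["ee_pos"])/.5
    return np.r_[r,d].round(4).tolist()
E
python3 - <<'E'
from h import *; from fit import cs
import cv2
def ray(n,u,v,z):
    c=cs[n]; Rm=cv2.Rodrigues(c["rvec"])[0]; C=-Rm.T@c["tvec"]; d=Rm.T@np.linalg.inv(c["intrinsics"])@[u,v,1]; return (C+d*(z-C[2])/d[2]).round(3)
print("bar",ray("top",369,260,.02),ray("top",376,136,.02),"post",ray("top",377,182,.02))
print("cross",ray("top",40,70,.67),ray("top",640,67,.67),ray("top",40,10,.69),ray("top",480,5,.67))
print("jars",ray("top",251,161,.057),ray("top",196,168,.04),ray("top",301,153,.07))
o=st()
E1=[np.pi,0,1.678]
print(row(o,[.345,-.14,.23],[np.pi,0,1.0])); print(row(o,[.544,.333,.2],E1))
E
```

```text
bar [ 0.454 -0.014  0.02 ] [ 0.751 -0.033  0.02 ] post [ 0.638 -0.034  0.02 ]
cross [0.593 0.307 0.67 ] [ 0.6   -0.124  0.67 ] [0.627 0.297 0.69 ] [ 0.647 -0.011  0.67 ]
jars [0.677 0.261 0.057] [0.663 0.392 0.04 ] [0.694 0.146 0.07 ]
0.35 [ 0.189  -0.5165  0.2053] [-3.141  0.     0.351] F [-1.1  0.3  0.2] g 0.0946 q [-1.29  0.3   1.52 -0.    1.32 -0.07]
[-0.0001, -0.0, -0.4133, 0.5518, -0.5998, -0.0492]
[-0.0001, -0.0001, -0.8449, 1.2507, -1.3514, 0.011]
```

>>> {"op": "servo_tool", "data": {"moves": [[[0,0,-0.07,0.09,-0.1,-0.008,0],[0,0,-0.14,0.18,-0.2,-0.016,0],[0,0,-0.2,0.27,-0.3,-0.024,0],[0,0,-0.27,0.36,-0.4,-0.032,0],[0,0,-0.34,0.45,-0.5,-0.04,0],[0,0,-0.41,0.52,-0.58,-0.045,0],[0,0,-0.48,0.6,-0.65,-0.05,0],[0,0,-0.55,0.67,-0.73,-0.05,0],[0,0,-0.6,0.73,-0.8,-0.05,0],[0,0,-0.66,0.79,-0.86,-0.05,0],[0,0,-0.7,0.84,-0.91,-0.04,0],[0,0,-0.72,0.87,-0.94,-0.04,0]]]}}

```text
time_s: 1.35
ee_pos: [0.3801, -0.0529, 0.2264]
eef_rot: [3.14, -0.0, 1.485]
force: [0.6, -0.4, -1.3]
grip_width: 0.0941
```

```bash
python3 - <<'E'
from h import *
o=st()
E1=[np.pi,0,1.678]
print(row(o,[.544,.333,.15],E1))
E
```

```text
1.35 [ 0.3801 -0.0529  0.2264] [ 3.14  -0.     1.485] F [ 0.6 -0.4 -1.3] g 0.0941 q [-0.23 -0.1   1.91  0.    1.33 -0.15]
[0.0007, 0.0, -0.1226, 0.7969, 0.2606, 0.1531]
```

>>> {"op": "servo_tool", "data": {"moves": [[[0,0,-0.01,0.08,0.02,0,0],[0,0,-0.03,0.16,0.04,0,0],[0,0,-0.04,0.24,0.06,0,0],[0,0,-0.05,0.32,0.09,0,0],[0,0,-0.06,0.4,0.12,0.02,0],[0,0,-0.08,0.48,0.15,0.04,0],[0,0,-0.09,0.56,0.18,0.06,0],[0,0,-0.1,0.64,0.21,0.09,0],[0,0,-0.11,0.71,0.23,0.12,0],[0,0,-0.1226,0.76,0.25,0.14,0],[0,0,-0.1226,0.79,0.26,0.153,0],[0,0,-0.1226,0.797,0.261,0.153,0]]]}}

```text
time_s: 2.35
ee_pos: [0.5438, 0.335, 0.1472]
eef_rot: [-3.139, 0.001, 1.68]
force: [-0.3, -1.5, -0.4]
grip_width: 0.0935
```

```bash
python3 - <<'E'
from h import *
from station import camera
import cv2
o=st()
for n in("top","wrist"):
    c=camera(n); cv2.imwrite(f"pics/{n}1.png",c["color"][:,:,::-1])
for z in(.1,.035): print(row(o,[.544,.333,z],[np.pi,0,1.678]))
E
```

```text
2.35 [0.5438 0.335  0.1472] [-3.139e+00  1.000e-03  1.680e+00] F [-0.3 -1.5 -0.4] g 0.0935 q [ 0.49  0.55  1.31 -0.    1.29  0.39]
[-0.0014, 0.0008, 0.0014, -0.0039, 0.0002, 0.0945]
[-0.0014, 0.0008, 0.0014, -0.0037, 0.0005, 0.2245]
```

View pics/wrist1.png

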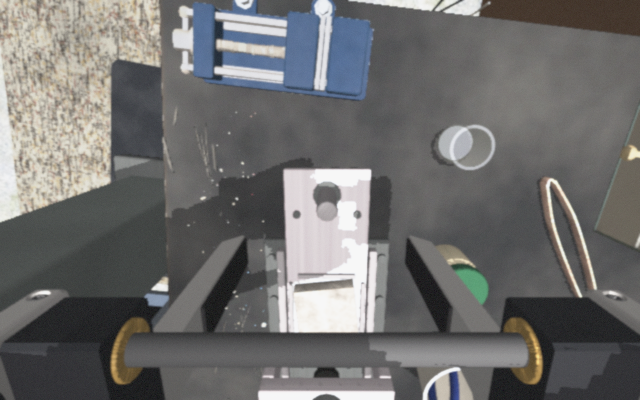

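View pics/top1.png

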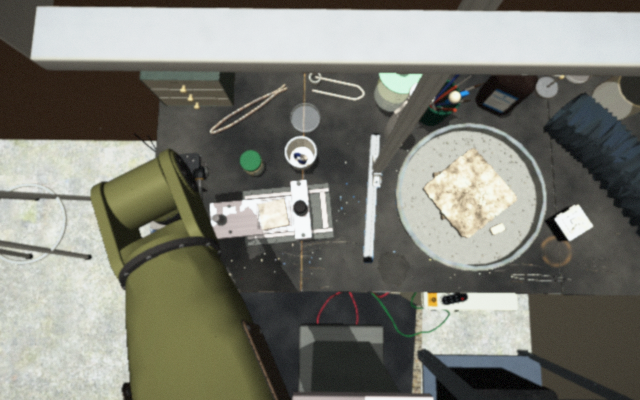

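```bash
python3 - <<'E'
from h import *
from station import camera
import cv2
for n in("wrist","top"):
    c=camera(n); 
    C=-cv2.Rodrigues(c["rvec"])[0].T@c["tvec"]
    P=np.array([[.544,.333,.073],[.544,.333,.018],[.5646,.1432,.132],get_obs()["ee_pos"]])
    print(n,C.round(3),cv2.projectPoints(P,c["rvec"],c["tvec"],c["intrinsics"],None)[0].reshape(-1,2).round(1))
E
```

```text
wrist [0.535 0.414 0.328] [[326.3 210.8]
 [326.2 193.6]
 [326.1 458. ]
 [326.4 251.7]]
top [0.464 0.107 0.934] [[215.2 217.5]
 [221.2 219.8]
 [299.9 205.9]
 [205.7 213.7]]
```

>>> {"op": "servo_tool", "data": {"moves": [[[0,0,0,-0.004,0,0.04,0],[0,0,0,-0.004,0,0.1,0],[0,0,0,-0.004,0,0.16,0],[0,0,0,-0.004,0,0.21,0],[0,0,0,-0.004,0,0.226,0],[0,0,0,-0.004,0,0.226,0],[0,0,0,-0.004,0,0.226,0.4],[0,0,0,-0.004,0,0.226,0.8],[0,0,0,-0.004,0,0.226,1],[0,0,0,-0.004,0,0.226,1],[0,0,0,-0.004,0,0.226,1],[0,0,0,-0.004,0,0.226,1]]], "squeeze": 15}}

```text
time_s: 3.55
ee_pos: [0.5448, 0.3303, 0.0384]
eef_rot: [3.139, -0.0, 1.677]
force: [-0.6, -1.2, -0.8]
grip_width: 0.0576
```

```bash
python3 - <<'E'
from h import *
from station import camera
import cv2
o=st()
c=camera("wrist"); cv2.imwrite(f"pics/wrist2.png",c["color"][:,:,::-1])
d=np.array([.1072,-.9942,0])
print(row(o,o["ee_pos"]+.067*d,[np.pi,0,1.678]))
E
```

```text
3.55 [0.5448 0.3303 0.0384] [ 3.139 -0.     1.677] F [-0.6 -1.2 -0.8] g 0.0576 q [ 0.49  0.66  1.4  -0.    1.08  0.38]
[0.0016, -0.0002, -0.0004, -0.134, 0.0001, -0.0]
```

View pics/wrist2.png

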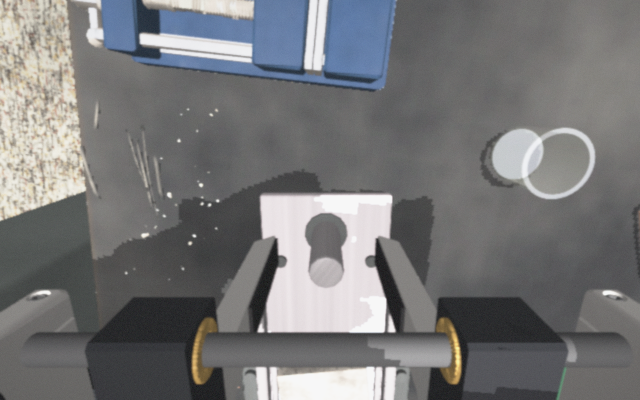

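>>> {"op": "servo_tool", "data": {"moves": [[[0,0,0,0.003,0,0.006,1],[0,0,0,0.003,0,0.006,1],[0,0,0,0.003,0,0.006,1],[0,0,0,0.003,0,0.006,1],[0,0,0,0.003,0,0.006,1],[0,0,0,0.003,0,0.006,1],[0,0,0,0.003,0,0.006,1],[0,0,0,0.003,0,0.006,1],[0,0,0,0.003,0,0.006,1],[0,0,0,0.003,0,0.006,1]]]}}

```text
time_s: 4.43
ee_pos: [0.5446, 0.3318, 0.0352]
eef_rot: [3.139, -0.0, 1.677]
force: [-0.1, -0.5, -0.8]
grip_width: 0.0179
```

```bash
python3 - <<'E'
from h import *
from station import camera
import cv2
o=st()
c=camera("wrist"); cv2.imwrite(f"pics/wrist3.png",c["color"][:,:,::-1])
d=np.array([.1072,-.9942,0])
print(row(o,o["ee_pos"]+.067*d,o["eef_rot"]))
E
```

```text
4.43 [0.5446 0.3318 0.0352] [ 3.139 -0.     1.677] F [-0.1 -0.5 -0.8] g 0.0179 q [ 0.49  0.67  1.4  -0.    1.07  0.38]
[0.0, 0.0, 0.0, -0.134, 0.0001, -0.0]
```

View pics/wrist3.png

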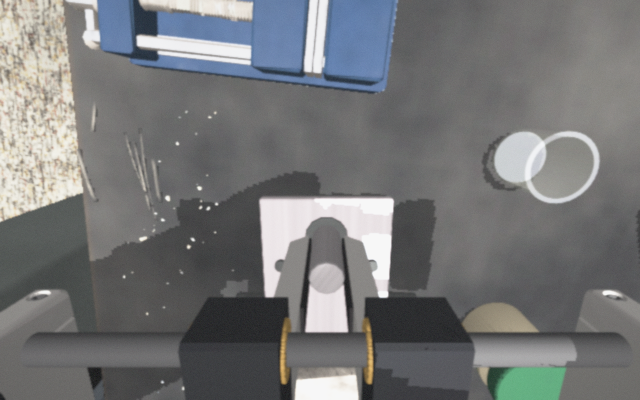

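>>> {"op": "servo_tool", "data": {"moves": [[[0,0,0,-0.006,0,0,1],[0,0,0,-0.016,0,0,1],[0,0,0,-0.028,0,0,1],[0,0,0,-0.04,0,0,1],[0,0,0,-0.052,0,0,1],[0,0,0,-0.064,0,0,1],[0,0,0,-0.076,0,0,1],[0,0,0,-0.088,0,0,1],[0,0,0,-0.1,0,0,1],[0,0,0,-0.11,0,0,1],[0,0,0,-0.116,0,0,1],[0,0,0,-0.12,0,0,1]]]}}

```text
time_s: 5.48
ee_pos: [0.5509, 0.2721, 0.0352]
eef_rot: [3.139, -0.001, 1.677]
force: [-1.1, 5.0, -1.0]
grip_width: 0.0177
```

```bash
python3 - <<'E'
from h import *
from fit import W
from station import camera
import cv2
o=st()
for n in("wrist","top"):
    c=camera(n); cv2.imwrite(f"pics/{n}4.png",c["color"][:,:,::-1])
E
```

```text
5.58 [0.5509 0.2718 0.0352] [ 3.139 -0.     1.677] F [-0.4  0.4 -0.4] g 0.0178 q [ 0.4   0.62  1.48 -0.    1.04  0.29]
```

View pics/top4.png

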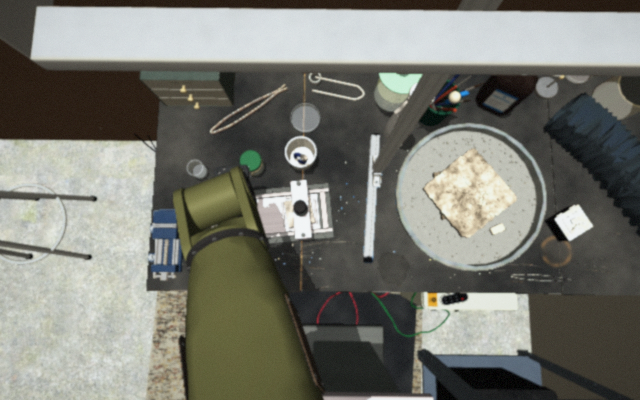

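Slides freely (about 5 N, gap to the stop still visible). Now go to contact, a few mm beyond the estimate.

>>> {"op": "servo_tool", "data": {"moves": [[[0,0,0,-0.003,0,0,1],[0,0,0,-0.006,0,0,1],[0,0,0,-0.009,0,0,1],[0,0,0,-0.012,0,0,1],[0,0,0,-0.014,0,0,1],[0,0,0,-0.016,0,0,1]]]}}

```text
time_s: 6.18
ee_pos: [0.5516, 0.2651, 0.0354]
eef_rot: [3.139, -0.002, 1.678]
force: [-3.2, 15.8, -0.3]
grip_width: 0.0177
```

```bash
python3 - <<'E'
from h import *
o=st()
E
```

```text
6.18 [0.5516 0.2651 0.0354] [ 3.139e+00 -2.000e-03  1.678e+00] F [-3.2 15.8 -0.3] g 0.0177 q [0.39 0.62 1.49 0.   1.04 0.28]
```

>>> {"op": "servo_tool", "data": {"moves": [[[0,0,0,-0.003,0,0,1],[0,0,0,-0.004,0,0,1],[0,0,0,-0.004,0,0,1]]]}}

```text
time_s: 6.43
ee_pos: [0.5515, 0.265, 0.0358]
eef_rot: [3.138, -0.005, 1.678]
force: [-1.7, 15.6, 1.1]
grip_width: 0.0177
```

```bash
python3 - <<'E'
from h import *
from station import camera
import cv2
o=st()
for n,(a,b,c_,d_) in {"scene":(180,300,230,370),"top":(160,275,195,350)}.items():
    c=camera(n); t=c["color"][a:b,c_:d_,::-1]; cv2.imwrite(f"pics/{n}5.png",cv2.resize(t,None,fx=5,fy=5,interpolation=cv2.INTER_CUBIC))
E
```

```text
6.43 [0.5515 0.265  0.0358] [ 3.138 -0.005  1.678] F [-1.7 15.6  1.1] g 0.0177 q [0.39 0.61 1.49 0.   1.04 0.28]
```

View pics/top5.png

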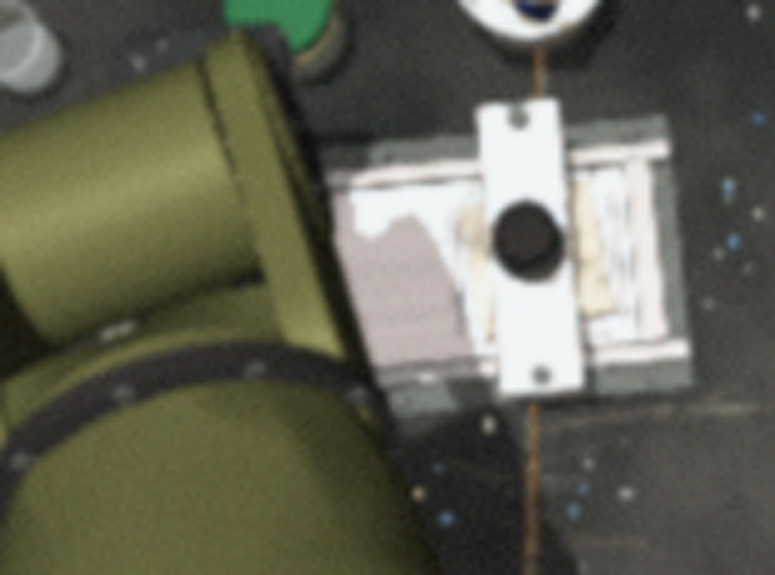

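View pics/scene5.png

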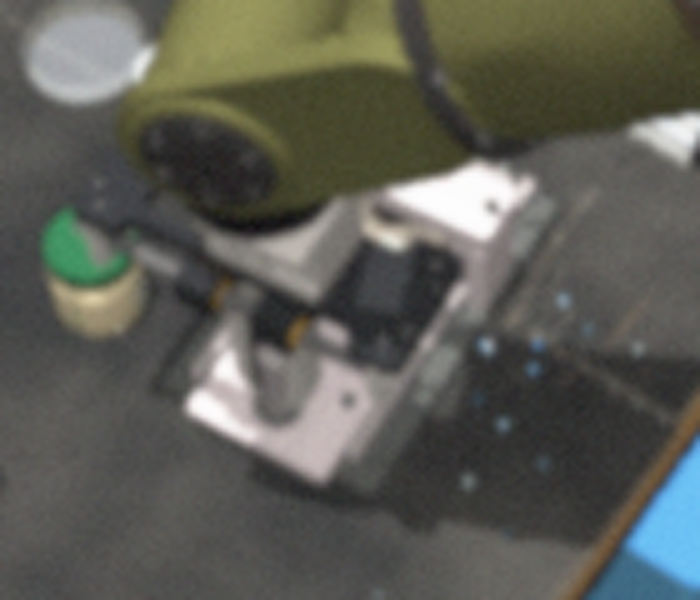

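>>> {"op": "servo_tool", "data": {"moves": [[[0,0,0,0,0,0,0.5],[0,0,0,0,0,0,0.5],[0,0,0,0,0,0,0.5],[0,0,0,0,0,0,0.5],[0,0,0,0,0,0,0.5],[0,0,0,0,0,-0.04,0.5],[0,0,0,0,0,-0.1,0.5],[0,0,0,0,0,-0.17,0.5],[0,0,0,0,0,-0.24,0.5],[0,0,0,0,0,-0.3,0.5],[0,0,0,0,0,-0.32,0.5],[0,0,0,0,0,-0.32,0.5]]]}}

```text
time_s: 7.53
ee_pos: [0.552, 0.2645, 0.1985]
eef_rot: [3.134, -0.006, 1.678]
force: [-0.5, -0.0, -0.3]
grip_width: 0.0469
```

```bash
python3 - <<'E'
from h import *
from station import camera
import cv2
o=st()
c=camera("wrist"); cv2.imwrite(f"pics/wrist6.png",c["color"][:,:,::-1])
P=np.array([[.5646,.1432,.132],[.5521,.266,.073]])
print(cv2.projectPoints(P,c["rvec"],c["tvec"],c["intrinsics"],None)[0].reshape(-1,2).round(1))
print(row(o,[.5646,.1432,.195],[np.pi,0,1.678]))
E
```

```text
7.53 [0.552  0.2645 0.1985] [ 3.134 -0.006  1.678] F [-0.5 -0.  -0.3] g 0.0469 q [0.39 0.44 1.35 0.   1.35 0.28]
[[325.  345.3]
 [325.5 194.4]]
[0.0049, -0.0036, 0.0, -0.2439, -0.001, 0.0057]
```

View pics/wrist6.png

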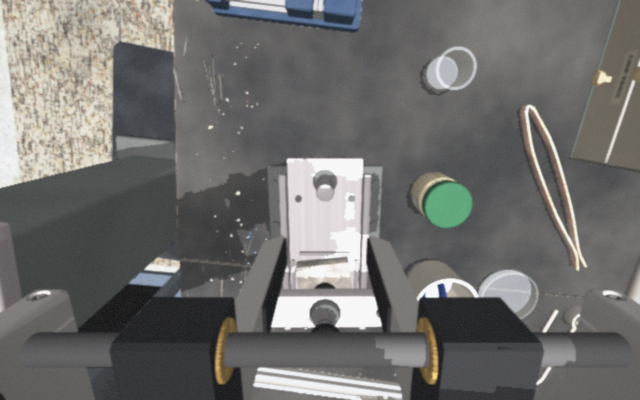

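>>> {"op": "servo_tool", "data": {"moves": [[[0,0,0,-0.03,0,0,0.6],[0.001,-0.001,0,-0.07,0,0,0.8],[0.002,-0.002,0,-0.11,0,0,1],[0.003,-0.003,0,-0.15,0,0,1],[0.004,-0.004,0,-0.19,0,0,1],[0.005,-0.004,0,-0.22,0,0.003,1],[0.005,-0.004,0,-0.24,-0.001,0.005,1],[0.005,-0.004,0,-0.244,-0.001,0.005,1],[0.005,-0.004,0,-0.244,-0.001,0.005,1],[0.005,-0.004,0,-0.244,-0.001,0.005,1]]]}}

```text
time_s: 8.42
ee_pos: [0.5637, 0.1432, 0.1923]
eef_rot: [-3.137, 0.002, 1.678]
force: [0.6, 0.4, -0.1]
grip_width: 0.0001
```

```bash
python3 - <<'E'
from h import *
from station import camera
import cv2
o=st()
P=np.array([[.5646,.1432,.132],o["ee_pos"]])
for n in("wrist","scene","top"):
    c=camera(n); cv2.imwrite(f"pics/{n}7.png",c["color"][:,:,::-1])
    print(n,cv2.projectPoints(P,c["rvec"],c["tvec"],c["intrinsics"],None)[0].reshape(-1,2).round(1).tolist())
E
```

```text
8.42 [0.5637 0.1432 0.1923] [-3.137e+00  2.000e-03  1.678e+00] F [ 0.6  0.4 -0.1] g 0.0001 q [ 0.19  0.38  1.44 -0.    1.32  0.08]
wrist [[327.8, 217.2], [326.3, 250.2]]
scene [[309.0, 201.9], [309.2, 186.9]]
top [[299.9, 205.9], [298.6, 202.5]]
```

View pics/wrist7.png

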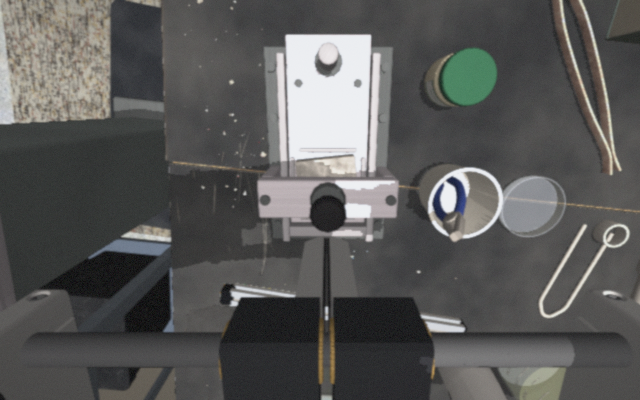

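View pics/scene7.png

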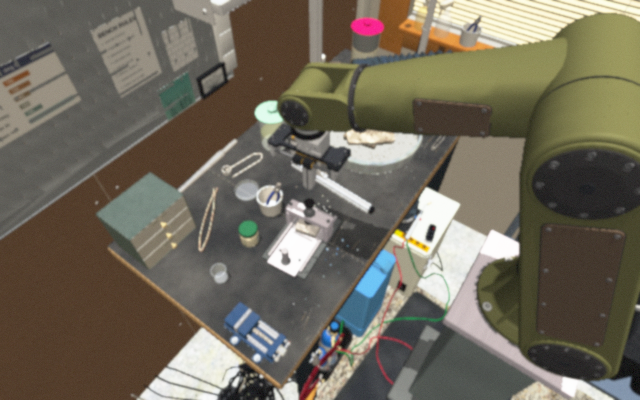

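```bash
python3 - <<'E'
import cv2
t=cv2.imread("pics/wrist7.png")[160:260,250:410]; cv2.imwrite("pics/w7c.png",cv2.resize(cv2.convertScaleAbs(t,alpha=2,beta=20),None,fx=5,fy=5,interpolation=cv2.INTER_CUBIC))
E
```

```text
(no output)
```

View pics/w7c.png

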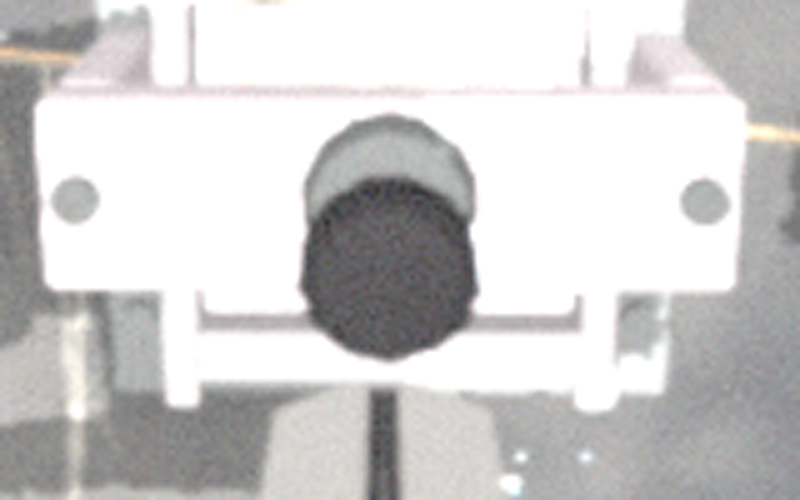

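>>> {"op": "servo_tool", "data": {"moves": [[[-0.003,-0.001,0,0.001,0.001,0.02,1],[-0.003,-0.001,0,0.002,0.002,0.05,1],[-0.003,-0.001,0,0.0026,0.002,0.08,1],[-0.003,-0.001,0,0.0026,0.002,0.1,1],[-0.003,-0.001,0,0.0026,0.002,0.11,1],[-0.003,-0.001,0,0.0026,0.002,0.112,1],[-0.003,-0.001,0,0.0026,0.002,0.112,1]]], "squeeze": 30}}

```text
time_s: 9.15
ee_pos: [0.5645, 0.145, 0.137]
eef_rot: [3.14, 0.003, 1.679]
force: [-0.9, -0.4, 0.6]
grip_width: 0.0002
```

```bash
python3 - <<'E'
from h import *
from station import camera
import cv2
o=st()
c=camera("wrist"); cv2.imwrite(f"pics/w8.png",cv2.resize(cv2.convertScaleAbs(c["color"][120:270,220:430,::-1],alpha=2,beta=10),None,fx=3.5,fy=3.5,interpolation=cv2.INTER_CUBIC))
E
```

```text
9.15 [0.5645 0.145  0.137 ] [3.140e+00 3.000e-03 1.679e+00] F [-0.9 -0.4  0.6] g 0.0002 q [ 0.19  0.43  1.5  -0.    1.2   0.08]
```

View pics/w8.png

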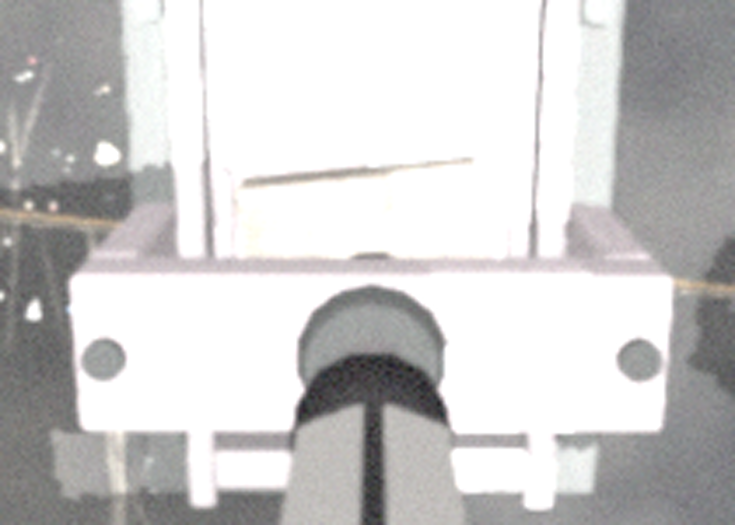

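>>> {"op": "servo_tool", "data": {"moves": [[[0,-0.002,0,0,0,0.004,1],[0,-0.002,0,0,0,0.008,1],[0,-0.002,0,0,0,0.013,1],[0,-0.002,0,0,0,0.018,1],[0,-0.002,0,0,0,0.022,1],[0,-0.002,0,0,0,0.026,1],[0,-0.002,0,0,0,0.026,1]]]}}

```text
time_s: 9.78
ee_pos: [0.5649, 0.145, 0.1244]
eef_rot: [3.139, 0.006, 1.679]
force: [0.2, 1.0, 4.3]
grip_width: 0.0004
```

```bash
python3 - <<'E'
from h import *
o=st()
E
```

```text
9.78 [0.5649 0.145  0.1244] [3.139 0.006 1.679] F [0.2 1.  4.3] g 0.0004 q [ 0.19  0.45  1.51 -0.01  1.18  0.09]
```

>>> {"op": "servo_tool", "data": {"moves": [[[0,-0.003,0,0,0,0.003,1],[0,-0.003,0,0,0,0.006,1],[0,-0.003,0,0,0,0.009,1],[0,-0.003,0,0,0,0.012,1],[0,-0.003,0,0,0,0.0135,1],[0,-0.003,0,0,0,0.0135,1],[0,-0.003,0,0,0,0.0135,1],[0,-0.003,0,0,0,0.0135,1]]]}}

```text
time_s: 10.45
ee_pos: [0.565, 0.145, 0.1186]
eef_rot: [3.138, 0.011, 1.679]
force: [-4.3, -0.2, 12.0]
grip_width: 0.0001
```

```bash
python3 - <<'E'
from h import *
from station import camera
import cv2
o=st()
c=camera("wrist"); cv2.imwrite(f"pics/w9.png",cv2.resize(cv2.convertScaleAbs(c["color"][120:270,220:430,::-1],alpha=2,beta=10),None,fx=3.5,fy=3.5,interpolation=cv2.INTER_CUBIC))
c=camera("scene"); cv2.imwrite(f"pics/s9.png",cv2.resize(c["color"][150:290,230:370,::-1],None,fx=4,fy=4,interpolation=cv2.INTER_CUBIC))
st()
E
```

```text
10.45 [0.565  0.145  0.1186] [3.138 0.011 1.679] F [-4.3 -0.2 12. ] g 0.0001 q [ 0.19  0.45  1.52 -0.01  1.17  0.09]
10.55 [0.565  0.1451 0.1186] [3.138 0.011 1.679] F [-4.8  0.1 11.8] g 0.0005 q [ 0.19  0.45  1.52 -0.01  1.17  0.09]
```

View pics/w9.png

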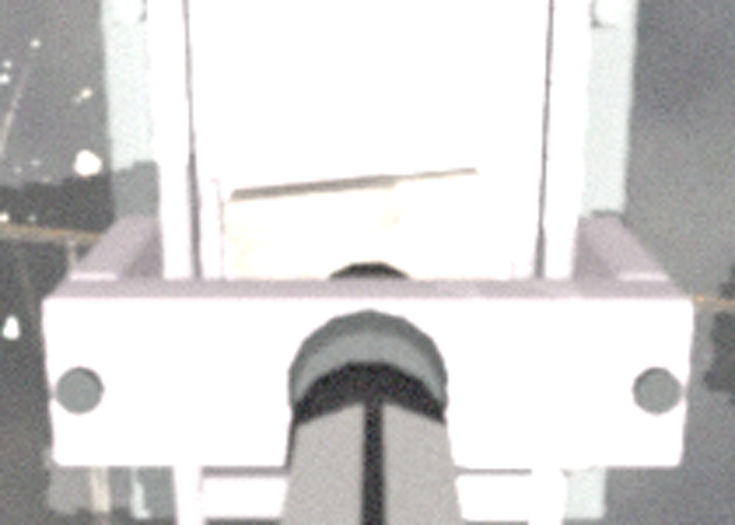

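View pics/s9.png

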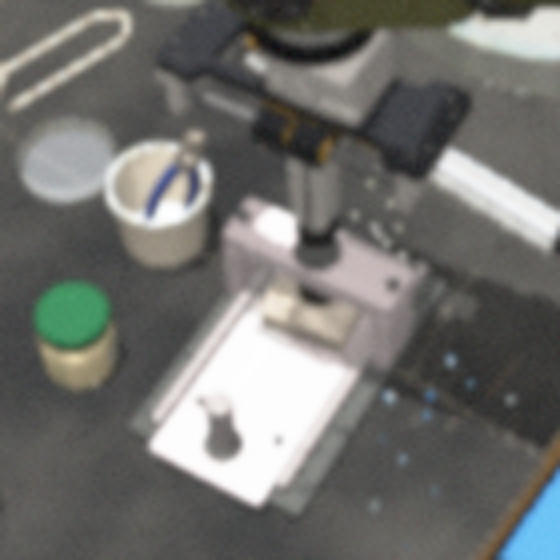

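```bash
python3 - <<'E'
from fit import *
p=[0.56457381,0.14315849,-1.46335166]
for P,u in (((-150,42,18),(150,442)),((-150,-42,18),(265,506)),((-125,0,73),(212,402))):
    obs_=np.array([230,150])+(np.array(u)+.5)/4-.5
    a=np.array(P,float); f=lambda s:proj("scene",W(p,a+[s,0,0]))[0]
    d=f(1)-f(0); print("s mm",((obs_-f(0))@d)/(d@d))
from h import st; st()
E
```

```text
s mm 4.569121991357998
s mm 2.595646719101989
s mm -1.5634304842584057
10.65 [0.565  0.1451 0.1186] [3.138 0.011 1.679] F [-4.1 -0.6 10.7] g 0.0005 q [ 0.19  0.45  1.52 -0.01  1.17  0.09]
```

>>> {"op": "servo_tool", "data": {"moves": [[[0,-0.003,0,0,0,0.002,1],[0,-0.003,0,0,0,0.003,1],[0,-0.003,0,0,0,0.003,1],[0,-0.003,0,0,0,0.003,1],[0,-0.003,0,0,0,0.003,1],[0,-0.003,0,0,0,0.003,1]]]}}

```text
time_s: 11.15
ee_pos: [0.5651, 0.1451, 0.1181]
eef_rot: [3.138, 0.015, 1.679]
force: [-4.2, -0.7, 12.0]
grip_width: 0.0003
```

```bash
python3 - <<'E'
from h import *
from station import camera
import cv2
c=camera("top"); cv2.imwrite(f"pics/t10.png",c["color"][:,:,::-1])
st()
E
```

```text
11.2 [0.565  0.1451 0.1181] [3.138 0.015 1.679] F [-4.  -0.8 11.5] g 0.0006 q [ 0.2   0.46  1.52 -0.02  1.16  0.09]
```

View pics/t10.png

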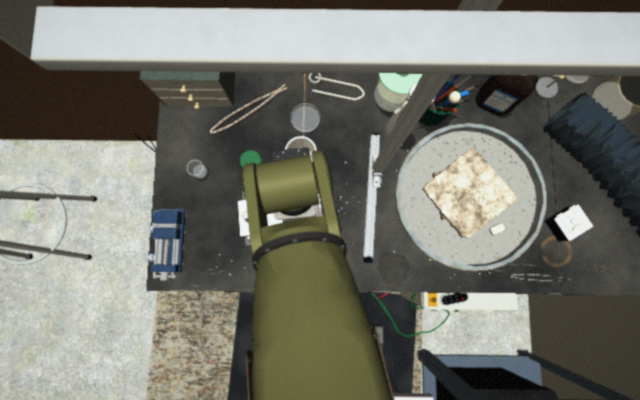

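The knob is 13.9 mm down at about 12 N and steady, and the jars and tub have not moved. Handing in.

```bash
python3 -c "
from station import hand_in; print(hand_in())"
```

```text
the job is handed in; nothing more can be done
None
```

I slid the carrier home by its post, then pushed the press knob down with the closed fingertips and handed the job in while still holding it there, at about 11 s.

- **Carrier:** It stopped against the end stop, with the push levelling off at about 16 N and no further movement. The top view taken then showed no gap to the stop. A later scene-view check of three points put it at −1.6 to +4.6 mm along x (mean about +1.9, where home is about +1). Those readings spread by 6 mm, so they support "home" only roughly.
- **Knob:** The fingertips ended at z = 0.1181 m, which is 13.9 mm below the knob's listed height when up. The upward force was 11.5–12 N, matching the roughly 12 N expected at 14 mm. There was also a steady sideways force of about 4 N. I could not see the ring meet the collar directly because the knob and fingers hid it.
- **Bystanders:** The glass jar, and the visible parts of the flux jar and tub, showed in the same places in the last top view. The wrist force readings I took never passed about 16 N.

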